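Cycle the board vices and reject the one that binds

ROBOT

A 7-joint arm with a two-finger parallel gripper is mounted at the origin on a cart in front of the work surface, level with it; the furniture and walls round the work are solid. World frame = base frame: x ahead of the robot, y to its left, z up, the work surface at z = 0. Lengths are in mm, angles in rad, forces in N, time in s.
With the tool pointing down it reaches from about 350 to 900 mm from the base axis. Payload 19.9 kg.
Tool frame: the origin (TCP) lies midway between the tips of the shut fingers; the grasp point (between the pads) lies 19 mm behind it; z points along the fingers, y is the line along which they close (so a half turn about z gives the same grasp; the last joint's range is limited). The gripper opens to 94 mm and grips with 3 to 60 N. Pads are 16 mm wide; open, the fingers measure 119 mm over their backs; the gripper's body (75 mm by 177 mm) begins 78 mm behind the grasp point.
Start: joints at [1.204, 0.417, -0.01, 1.614, 0.005, 1.111, -0.053], TCP at [200.035, -592.102, 205.425] pointing down, gripper open.
Joint ranges: [-2.81, 2.81], [-0.39, 2.02], [-1.27, 1.25], [0.06, 2.57], [-1.19, 4.33], [0.19, 2], [-2.82, 2.82]. Speed limits (rad/s): [1.89, 1.89, 2.39, 2.39, 3.01, 3.01, 3.01].

INTERFACE

Orientations are given as a unit quaternion [w, x, y, z].
In Python, from plant import r gives the robot as it stands.
- The arm moves only by the shell command python3 -m inch 'ROWS' [FORCE]. ROWS is text: rows parted by semicolons, each of 7 numbers parted by spaces: the shift along the tool's x, y, z in units of 0.2 m (1.0 is 0.2 m), then the turn, a rotation vector about the tool's x, y, z in units of 180 degrees (1.0 is 180 degrees), then the gripper command: -1 is fully open, 1 is shut, values between are in proportion. In form: dx dy dz rx ry rz claw; .... A call has 1 to 10 rows; each row is the pose to reach, as a shift and turn from the pose commanded when the call began, along the tool's axes at that moment, turning the shorter way round; what a row does not reach only later rows make up. A row lasts 1/10 s, in which the tool goes at most 50 mm and 8.59 degrees, less where a joint would pass 70% of its speed; a pose out of reach is approached as far as the arm can. A call with a number of a shift or a turn outside -1 to 1 is refused whole. A call with a gripper value outside its range is refused whole. The fingers move at their own pace and stop on an object; FORCE is the grip in N (left out, the last holds). Time passes only in rows, so rows that repeat a pose let the fingers close. It gives the time, the measured TCP pose, the force, the opening and the grip force at its end, in the units of the state.
- r.state(): the state, without advancing time (a new reading comes with each control period).
- r.read_camera(name): name is "scene" or "side" or "wrist"; returns the picture (400x640x3 uint8, blue, green, red); there is no depth.
- r.get_calibration(name): a dict with "vertical_fov" (degrees; the focal length in pixels is half the picture's height over the tangent of half this angle, whatever the lens; pixels are square), "cx", "cy" (the principal point, pixels), "xyz" and "orientation" of the camera in the world. Camera axes: x right, y up, looking along -z (the intrinsics and any distortion apply to the point x, -y, -z); pixel columns grow to the right and rows downward; lengths in mm; the calibration is good to about 2 mm. The wrist camera is an equidistant fisheye: a pixel r from the principal point sees the ray r / f radians off the axis. A picture is of the moment at which its call begins: read the wrist's pose just before it. get_calibration takes no time and is no camera call; for the wrist camera it gives the pose at the moment of the call.
- r.close_job(): hands the job in; it is judged then, once.
The state is a dict: "time": time; "joint_positions": joint angles; "joint_vel": joint speeds; "effort": joint torques, N m; "tool_pos": TCP position; "ee_rot": TCP orientation; "wrist_force": force on the tool from outside, world axes, zero at the start; "moment": the same for the moment, N m; "width": opening from 0.0 (shut) to 1.0 (fully open); "gripper_force": force on a finger pad.
Only numpy, scipy, OpenCV 4.12 (cv2) and the standard library are available. Lean on these libraries where they do the work, as an engineer would, in place of code of your own. Each camera call takes 0.05 s, during which the arm holds its last target. There are 200 camera calls.

TASK

Test the three board vices in the rack one after another, from the left bay to the right: run each sliding jaw forward, towards you, as far as it will go, then fully back again under the shelf. One of them jams part-way forward: set that vice down flat on its feet inside the steel tray, without dropping it, and leave the two good ones in their bays with their jaws fully back. Do not knock over or shift anything else on the table.

Things in the scene. Friction and masses are not known exactly. Their poses are not given: they have to be found in the camera images.
- rack: fixed test rack, origin mid underside on the table, x to its back (away from the robot), y to its left, z up. Grey base plate 6 mm thick, x = -103 to +112 mm, 334 mm wide. Three nests (y = +90, 0, -90 mm) hold a vice each, lengthways along x, on the plate between end stops (x = +-86 to +-92 mm, top 26 mm above the table) and side cheeks by its feet (18 mm)
- shelf_edge (a point): middle of the lower front edge of the rack's shelf board (rack x = 55 mm), 162 mm above the table; axes as the rack's. The board runs 52 mm back from here, 334 mm wide, 14 mm thick, with two things on it to 206 mm above the table; its side legs stand at rack y = +-162 mm, x = 60 to 100 mm
- bay_left (a point): centre of the left nest as the robot sees it (rack y = 90 mm), 32 mm above the table, about where the centre point of the vice in it lies; axes as the rack's
- bay_middle (a point): centre of the middle nest as the robot sees it (rack y = 0 mm), 32 mm above the table, about where the centre point of the vice in it lies; axes as the rack's
- bay_right (a point): centre of the right nest as the robot sees it (rack y = -90 mm), 32 mm above the table, about where the centre point of the vice in it lies; axes as the rack's
- vice_a_centre (a point): board vice, 167 mm long (its y), 56 wide (x), 0.24 to 0.45 kg, loose in its nest; this point: mid length and width, 26 mm above its underside, z up. Fixed jaw: plate at y = +53 to +63 mm, 54 wide in x, 9 to 43 mm above the underside, on the robot's side. Sliding jaw: plate 10 mm thick in y; its part 31 to 43 mm above the underside is 50 wide in x, below that only 24
- vice_a_jaw (a joint): position (m) of that vice's sliding jaw: the middle of its plate is at y = -0.057 + value in the vice's frame. 0 = back end, under the shelf; 0.085 = fully forward, 20 mm short of the fixed jaw. About 2 N of friction, stays where it is left; a bad one stops dead part-way forward
- vice_a: the same vice, origin mid underside; y points to the fixed jaw. Two rods along y (8 mm dia, axes at x = +-17 mm, 17 mm above the underside) join end feet at y = +-72 to +-84 mm (56 mm wide in x, 28 mm high). A small thumb knob on top of a jaw (to 52 mm) is only for looks
- vice_b_centre (a point): board vice, 167 mm long (its y), 56 wide (x), 0.24 to 0.45 kg, loose in its nest; this point: mid length and width, 26 mm above its underside, z up. Fixed jaw: plate at y = +53 to +63 mm, 54 wide in x, 9 to 43 mm above the underside, on the robot's side. Sliding jaw: plate 10 mm thick in y; its part 31 to 43 mm above the underside is 50 wide in x, below that only 24
- vice_b_jaw (a joint): position (m) of that vice's sliding jaw: the middle of its plate is at y = -0.057 + value in the vice's frame. 0 = back end, under the shelf; 0.085 = fully forward, 20 mm short of the fixed jaw. About 2 N of friction, stays where it is left; a bad one stops dead part-way forward
- vice_b: the same vice, origin mid underside; y points to the fixed jaw. Two rods along y (8 mm dia, axes at x = +-17 mm, 17 mm above the underside) join end feet at y = +-72 to +-84 mm (56 mm wide in x, 28 mm high). A small thumb knob on top of a jaw (to 52 mm) is only for looks
- vice_c_centre (a point): board vice, 167 mm long (its y), 56 wide (x), 0.24 to 0.45 kg, loose in its nest; this point: mid length and width, 26 mm above its underside, z up. Fixed jaw: plate at y = +53 to +63 mm, 54 wide in x, 9 to 43 mm above the underside, on the robot's side. Sliding jaw: plate 10 mm thick in y; its part 31 to 43 mm above the underside is 50 wide in x, below that only 24
- vice_c_jaw (a joint): position (m) of that vice's sliding jaw: the middle of its plate is at y = -0.057 + value in the vice's frame. 0 = back end, under the shelf; 0.085 = fully forward, 20 mm short of the fixed jaw. About 2 N of friction, stays where it is left; a bad one stops dead part-way forward
- vice_c: the same vice, origin mid underside; y points to the fixed jaw. Two rods along y (8 mm dia, axes at x = +-17 mm, 17 mm above the underside) join end feet at y = +-72 to +-84 mm (56 mm wide in x, 28 mm high). A small thumb knob on top of a jaw (to 52 mm) is only for looks
- tray: reject tray, fixed, open bare steel, outside 230 mm (its x, which points away from the robot) by 160 mm (y), 28 mm high, walls and floor 3 mm; origin at the middle of its underside, z up
- psu_top (a point): middle of the top of the black bench power supply that stands fixed between rack and tray, 165 mm above the table: a box 215 mm long and 85 mm wide, its length turned 29 degrees from straight ahead of the robot (positive to the left); axes as the room's
- ipa_bottle: bystander, to be left alone: white squeeze bottle with a red nozzle, standing, 54 mm dia, 112 mm tall; origin at the middle of its underside
- marker_pen: bystander, to be left alone: marker pen lying, 127 mm long (along its y), 12 mm thick; origin at the middle of its underside
- polyimide_tape: bystander, to be left alone: roll of amber tape lying flat, 61 mm dia, 12 mm high; origin at the middle of its underside
- parts_dish: bystander, to be left alone: round steel dish with screws, 88 mm dia, 19 mm high; origin at the middle of its underside
- flush_cutters: bystander, to be left alone: side cutters lying, 130 mm long (along y), 37 mm wide, 10 mm high; origin at the middle of its underside
- screwdriver_3: bystander, to be left alone: thin screwdriver lying, 146 mm long (along y), 12 mm thick; origin at the middle of its underside

How it is judged (in metres and radians):
On the way, in this order (a step that is already met when the one before it is completed fails the run):
1. the jaw of the vice in the left bay is run forward, towards the robot, as far as it will go (((distance between vice_a_centre and bay_left below 0.02 m and value of joint vice_a_jaw above 0.079 m) or (distance between vice_b_centre and bay_left below 0.02 m and value of joint vice_b_jaw above 0.038 m) or (distance between vice_c_centre and bay_left below 0.02 m and value of joint vice_c_jaw above 0.079 m))), for 0.1 s.
2. the same jaw is run fully back again, under the shelf (((distance between vice_a_centre and bay_left below 0.02 m and value of joint vice_a_jaw below 0.006 m) or (distance between vice_b_centre and bay_left below 0.02 m and value of joint vice_b_jaw below 0.006 m) or (distance between vice_c_centre and bay_left below 0.02 m and value of joint vice_c_jaw below 0.006 m))), for 0.1 s.
3. the jaw of the vice in the middle bay is run forward, towards the robot, as far as it will go (((distance between vice_a_centre and bay_middle below 0.02 m and value of joint vice_a_jaw above 0.079 m) or (distance between vice_b_centre and bay_middle below 0.02 m and value of joint vice_b_jaw above 0.038 m) or (distance between vice_c_centre and bay_middle below 0.02 m and value of joint vice_c_jaw above 0.079 m))), for 0.1 s.
4. the same jaw is run fully back again, under the shelf (((distance between vice_a_centre and bay_middle below 0.02 m and value of joint vice_a_jaw below 0.006 m) or (distance between vice_b_centre and bay_middle below 0.02 m and value of joint vice_b_jaw below 0.006 m) or (distance between vice_c_centre and bay_middle below 0.02 m and value of joint vice_c_jaw below 0.006 m))), for 0.1 s.
5. the jaw of the vice in the right bay is run forward, towards the robot, as far as it will go (((distance between vice_a_centre and bay_right below 0.02 m and value of joint vice_a_jaw above 0.079 m) or (distance between vice_b_centre and bay_right below 0.02 m and value of joint vice_b_jaw above 0.038 m) or (distance between vice_c_centre and bay_right below 0.02 m and value of joint vice_c_jaw above 0.079 m))), for 0.1 s.
6. the same jaw is run fully back again, under the shelf (((distance between vice_a_centre and bay_right below 0.02 m and value of joint vice_a_jaw below 0.006 m) or (distance between vice_b_centre and bay_right below 0.02 m and value of joint vice_b_jaw below 0.006 m) or (distance between vice_c_centre and bay_right below 0.02 m and value of joint vice_c_jaw below 0.006 m))), for 0.1 s.
At the end, for the whole second after the job is handed in: The vice that jams lies in the tray, upright on its feet (within 4 degrees) with its centre within 35 mm along and 55 mm across of the tray's middle, at rest; the two good vices are in the bays where they started (within 12 mm), level (within 4 degrees), with their jaws within 6 mm of fully back (distance of each of vice_a_centre, vice_c_centre from where it was at the start of the episode below 0.012 m and angle between each of vice_a_centre, vice_c_centre, vice_b_centre's own z axis and vertical below 0.08 rad and value of joint each of vice_a_jaw, vice_c_jaw below 0.006 m and x of vice_b_centre in the frame of tray between -0.035 and 0.035 m and y of vice_b_centre in the frame of tray between -0.055 and 0.055 m and z of vice_b_centre in the frame of tray below 0.036 m and linear speed of each of vice_a, vice_b, vice_c below 0.02 m/s); the robot touches nothing.
It fails at once if a bystander moved by more than 25 mm (distance of any of ipa_bottle, marker_pen, polyimide_tape, parts_dish, flush_cutters, screwdriver_3 from where it was at the start of the episode above 0.025 m).
It fails at once if a vice dropped from a height ((height (world z) of vice_a_centre above 0.085 m and linear speed of vice_a above 0.25 m/s and contact force between the fingers and vice_a below 0.05 N) or (height (world z) of vice_b_centre above 0.085 m and linear speed of vice_b above 0.25 m/s and contact force between the fingers and vice_b below 0.05 N) or (height (world z) of vice_c_centre above 0.085 m and linear speed of vice_c above 0.25 m/s and contact force between the fingers and vice_c below 0.05 N)).
It also fails if it takes over 72 s, if anything falls off the work surface, if the arm or the gripper's body presses on something with over 40 N, if the wrist force passes 120 N, or if a joint passes its speed limit or range.

## Working session

There is one attempt and no reset: what is moved stays moved. The work goes in short steps, Python scripts to look and compute and a shell command to move; the robot and the scene stay as the last step left them, time stands still between calls to the robot, and variables do not carry over. Pictures are saved under pics/ and viewed, at most 13 in all, crops included, and the job is handed in when it is done.

```bash
ls; mkdir -p pics; python3 - <<'E'
from plant import r
import cv2,json
s=r.state();print(s)
for n in("scene","side"):
    print(n,r.get_calibration(n)); cv2.imwrite(f"pics/{n}0.png",r.read_camera(n))
print(r.get_calibration("wrist")); cv2.imwrite("pics/wrist0.png",r.read_camera("wrist"))
E
```

```text
pics
{'time': 0.0, 'joint_positions': array([ 1.20350185,  0.41798997, -0.01033419,  1.61417883,  0.00470051,
        1.11068695, -0.05298475]), 'joint_vel': array([ 1.45353963e-03, -2.65411432e-04, -1.01547791e-03,  2.95068226e-04,
       -1.12283113e-03,  7.88280020e-05, -1.11717686e-03]), 'effort': array([ 1.02577153e-03, -8.51258683e+01,  6.39470704e-01, -4.25980568e+01,
       -4.88501578e-02,  1.86332938e-02,  2.43817715e-05]), 'tool_pos': array([ 199.9220646 , -591.76076643,  204.8132015 ]), 'ee_rot': array([-6.03549387e-04,  9.86757131e-01,  1.62203515e-01, -1.39667341e-04]), 'wrist_force': array([ 0.41248155, -0.16374447,  0.20887804]), 'moment': array([ 0.01273911, -0.01707802, -0.01689144]), 'gripper_force': 0.0, 'width': 0.9968514912569023}
scene {'vertical_fov': 44.782064359638596, 'cx': 320.19345016112675, 'cy': 202.71615702692029, 'xyz': array([-388.28367939,  401.79306184, 1416.60834144]), 'orientation': array([-0.49412467, -0.16560428,  0.2858591 ,  0.80417697])}
side {'vertical_fov': 49.02263850514378, 'cx': 320.0002410203003, 'cy': 202.67367016518298, 'xyz': array([  -36.05234687, -1205.4817702 ,   921.48369741]), 'orientation': array([ 0.85410538,  0.4690345 , -0.11220167, -0.19473425])}
{'vertical_fov': 65.70646984690485, 'cx': 323.1712713729404, 'cy': 199.64871254122298, 'xyz': array([ 265.52844736, -569.22598135,  383.14202426]), 'orientation': array([ 0.80660673, -0.09780066,  0.07073232, -0.57863422])}
```

View pics/scene0.png

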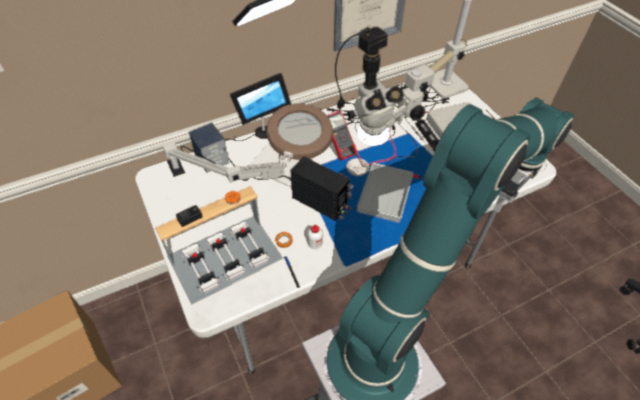

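View pics/side0.png

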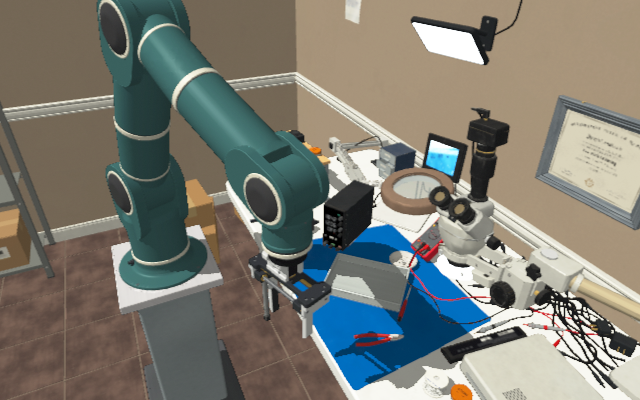

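The scene view shows the rack at the left (pixels 170-280, 190-300), with three vices. The orange shelf is at (160-255, 195-235), the black PSU at (320,185) and the tray at (385,190). The bottle is at (315,236), tape at (284,240) and pen at (290,271). In the side view the tray is at (365,280), the cutters at (378,338) and a screwdriver at (405,290).

```bash
cat > h.py <<'E'
import numpy as np,cv2
from scipy.spatial.transform import Rotation as R
from plant import r
def q(o): o=np.asarray(o); return R.from_quat([o[1],o[2],o[3],o[0]])
def rays(cal,uv,fish=False):
    uv=np.atleast_2d(uv).astype(float); f=200/np.tan(np.radians(cal["vertical_fov"])/2)
    p=(uv-[cal["cx"],cal["cy"]])/f
    if fish:
        t=np.linalg.norm(p,axis=1,keepdims=True)+1e-12; d=np.c_[p/t*np.sin(t),np.cos(t)]
    else: d=np.c_[p,np.ones(len(p))]
    return np.asarray(cal["xyz"]), q(cal["orientation"]).apply(d*[1,-1,-1])
def plane(cal,uv,z,fish=False):
    c,d=rays(cal,uv,fish); return (c+d*((z-c[2])/d[:,2])[:,None])
def proj(cal,X,fish=False):
    p=q(cal["orientation"]).inv().apply(np.atleast_2d(X)-cal["xyz"])*[1,-1,-1]
    f=200/np.tan(np.radians(cal["vertical_fov"])/2)
    if fish:
        n=np.linalg.norm(p[:,:2],axis=1,keepdims=True); t=np.arctan2(n,p[:,2:]); u=p[:,:2]/n*t
    else: u=p[:,:2]/p[:,2:]
    return u*f+[cal["cx"],cal["cy"]]
def tri(obs):
    A=np.zeros((3,3));b=np.zeros(3)
    for c,d in obs:
        d=d/np.linalg.norm(d);P=np.eye(3)-np.outer(d,d);A+=P;b+=P@c
    return np.linalg.solve(A,b)
E
python3 - <<'E'
from h import *
im=cv2.imread("pics/scene0.png")
a=cv2.resize(im[170:320,145:425][:, :],None,fx=2.8,fy=2.8,interpolation=cv2.INTER_CUBIC)
cv2.imwrite("pics/crop0.png",a)
c=r.get_calibration("scene")
print(plane(c,[[189,299],[280,262],[284,240],[315,245],[299,284],[358,208],[375,164],[426,172],[404,220]],0).round())
print(plane(c,[[157,233],[256,195]],170).round(), plane(c,[[320,180]],165).round())
E
```

```text
[[ 442.  423.    0.]
 [ 438.  105.    0.]
 [ 514.   56.    0.]
 [ 447.  -32.    0.]
 [ 333.   84.    0.]
 [ 522. -249.    0.]
 [ 685. -421.    0.]
 [ 558. -580.    0.]
 [ 399. -371.    0.]]
[[606. 439. 170.]
 [611. 105. 170.]] [[ 579. -117.  165.]]
```

View pics/crop0.png

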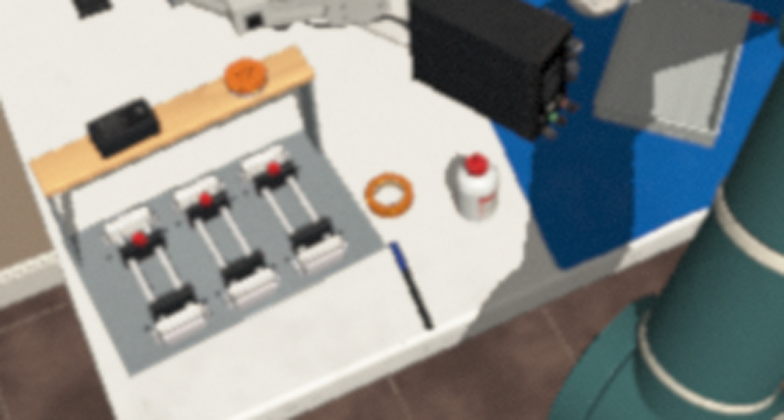

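The crop shows the rack square to the view. The three red knobs are on the sliding jaws at the back, and the fixed jaws are at the front. Next I'll bring the wrist camera over the rack.

```bash
cat >> h.py <<'E'
def rot(tilt,az=180.):   # tool x azimuth az (pointing back), tilted so z leans opposite to x by tilt deg
    t,a=np.radians([tilt,az]); h=np.array([np.cos(a),np.sin(a),0]); k=np.array([0,0,1])
    z=-np.sin(t)*h-np.cos(t)*k; x=np.cos(t)*h-np.sin(t)*k
    return R.from_matrix(np.c_[x,np.cross(z,x),z])
def delta(pos,Rt=None,P=None,Q=None):
    s=r.state(); P=s["tool_pos"] if P is None else P; Q=q(s["ee_rot"]) if Q is None else Q
    d=Q.inv().apply(np.asarray(pos)-P)/200
    w=(Q.inv()*Rt).as_rotvec()/np.pi if Rt is not None else np.zeros(3)
    print("shift",d.round(4),"turn",w.round(4))
E
python3 - <<'E'
from h import *
s=r.state();Q=q(s["ee_rot"]);c=r.get_calibration("wrist")
print(Q.inv().apply(q(c["orientation"]).apply([[0,0,-1],[0,1,0]])),Q.inv().apply(c["xyz"]-s["tool_pos"]))
delta([400,-300,300],rot(0));delta([400,265,300],rot(0))
E
```

```text
[[-2.39550002e-01  2.26085493e-04  9.70884002e-01]
 [ 9.70883975e-01 -2.76317560e-04  2.39550059e-01]] [  69.36871673   -0.60322412 -178.23714367]
shift [ 1.4147 -1.0629 -0.4742] turn [-1.000e-04 -4.000e-04 -8.963e-01]
shift [ 2.3188 -3.7393 -0.4718] turn [-1.000e-04 -4.000e-04 -8.963e-01]
```

```bash
python3 -m inch '0.7 -0.53 -0.47 0 0 -0.45 -1; 0.7 -0.53 -0.47 0 0 -0.45 -1; 0.7 -0.53 -0.47 0 0 -0.45 -1; 0.7 -0.53 -0.47 0 0 -0.45 -1; 0.7 -0.53 -0.47 0 0 -0.45 -1; 0.7 -0.53 -0.47 0 0 -0.45 -1; 0.7 -0.53 -0.47 0 0 -0.45 -1; 0.7 -0.53 -0.47 0 0 -0.45 -1; 0.7 -0.53 -0.47 0 0 -0.45 -1; 0.7 -0.53 -0.47 0 0 -0.45 -1'
python3 - <<'E'
from h import *
print(r.state()["joint_positions"].round(2))
delta([400,265,300],rot(0)); delta([420,-250,300],rot(0))
E
```

```text
time: 1.15
tool_pos: [298.6, -446.8, 299.2]
ee_rot: [-0.0, 0.643, 0.766, 0.0]
wrist_force: [0.1, 0.0, 0.1]
width: 1.0
gripper_force: 0.0
[ 1.16  0.19 -0.27  1.7   0.05  1.25  1.05]
shift [ 3.4165e+00  1.1178e+00 -2.4000e-03] turn [ 1.000e-04 -2.000e-04 -4.444e-01]
shift [ 0.8633  0.7686 -0.0037] turn [ 1.000e-04 -2.000e-04 -4.444e-01]
```

```bash
cat > snap.py <<'E'
import sys,pickle
from h import *
n=sys.argv[1]; c=r.get_calibration("wrist"); im=r.read_camera("wrist")
cv2.imwrite(f"pics/{n}.png",im); pickle.dump(c,open(f"pics/{n}.pkl","wb"))
E
python3 snap.py t1
python3 -m inch '0.86 0.77 0 0 0 -0.44 -1; 0.86 0.77 0 0 0 -0.44 -1; 0.86 0.77 0 0 0 -0.44 -1; 0.86 0.77 0 0 0 -0.44 -1; 0.86 0.77 0 0 0 -0.44 -1; 0.86 0.77 0 0 0 -0.44 -1; 0.86 0.77 0 0 0 -0.44 -1; 0.86 0.77 0 0 0 -0.44 -1; 0.86 0.77 0 0 0 -0.44 -1; 0.86 0.77 0 0 0 -0.44 -1'
python3 snap.py t2
python3 - <<'E'
from h import *
print(r.state()["joint_positions"].round(2))
delta([400,265,300],rot(0)); delta([420,0,300],rot(0))
E
```

```text
time: 2.2
tool_pos: [421.6, -251.4, 299.3]
ee_rot: [-0.0, 0.008, 1.0, 0.0]
wrist_force: [0.7, -0.2, -0.5]
width: 0.996
gripper_force: 0.0
[ 0.99  0.12 -0.56  1.8   0.07  1.24  1.97]
shift [ 0.1519  2.5801 -0.0028] turn [ 0.0001 -0.0001 -0.0054]
shift [ 0.0293  1.257  -0.0031] turn [ 0.0001 -0.0001 -0.0054]
```

```bash
python3 -m inch '0 0.25 0 0 0 0 -1; 0 0.5 0 0 0 0 -1; 0 0.75 0 0 0 0 -1; 0 1 0 0 0 0 -1; 0 1 0 0 0 0 -1; 0 1 0 0 0 0 -1'
python3 -m inch '0.1 0.25 0 0 0 0 -1; 0.1 0.5 0 0 0 0 -1; 0.1 0.75 0 0 0 0 -1; 0.1 1 0 0 0 0 -1; 0.1 1 0 0 0 0 -1; 0.1 1 0 0 0 0 -1'
python3 snap.py r1
python3 -m inch '0 0.25 0 0 0 0 -1; 0 0.5 0 0 0 0 -1; 0 0.6 0 0 0 0 -1; 0 0.6 0 0 0 0 -1; 0 0.6 0 0 0 0 -1; 0 0.6 0 0 0 0 -1'
python3 snap.py r2
python3 - <<'E'
from h import *
print(r.state()["joint_positions"].round(2))
a=cv2.imread("pics/r1.png");b=cv2.imread("pics/r2.png")
cv2.imwrite("pics/r12.png",np.vstack([a[:300],b[:300]]))
E
```

```text
time: 2.85
tool_pos: [425.6, -50.9, 299.6]
ee_rot: [0.0, 0.01, 1.0, -0.0]
wrist_force: [0.5, 0.4, 0.1]
width: 1.003
gripper_force: 0.0
time: 3.45
tool_pos: [409.8, 148.7, 299.3]
ee_rot: [-0.0, 0.01, 1.0, 0.0]
wrist_force: [0.5, -1.3, 0.6]
width: 1.0
gripper_force: 0.0
time: 4.1
tool_pos: [412.7, 266.9, 299.3]
ee_rot: [-0.0, 0.011, 1.0, -0.0]
wrist_force: [-0.8, -0.0, -0.6]
width: 1.001
gripper_force: 0.0
[ 0.33  0.22 -1.1   1.79  0.2   1.26  0.73]
```

View pics/r12.png

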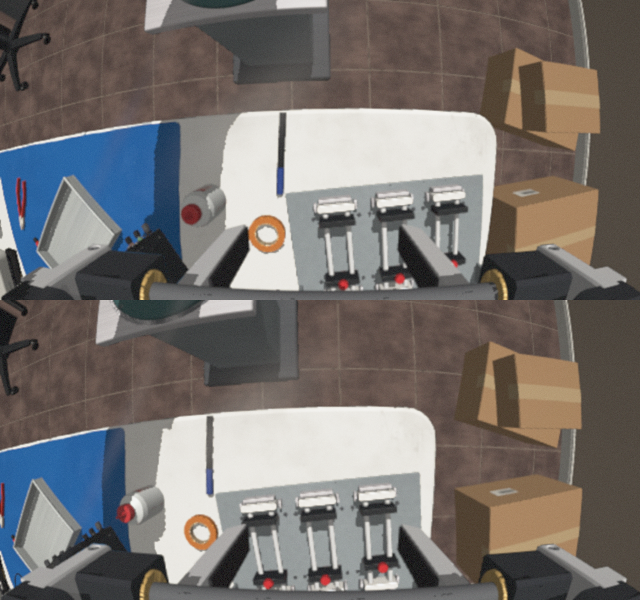

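The two wrist views show image up towards the robot and image right towards +y. Knobs are at about (343,284), (400,279) and (455,265) in the first view, and (268,284), (325,280) and (383,268) in the second. The front feet are white blobs at about (335,205), (392,200) and (447,195) in the first. The tray is visible at the left of both. I'll triangulate these.

```bash
cat > m.py <<'E'
from h import *
import pickle
L=lambda n:(cv2.imread(f"pics/{n}.png"),pickle.load(open(f"pics/{n}.pkl","rb")))
def blobs(m,amin,amax=1e9):
    n,_,st,ce=cv2.connectedComponentsWithStats(m.astype(np.uint8)); return [(ce[i].round(1),st[i]) for i in range(1,n) if amin<st[i,4]<amax]
D={}
for n in("r1","r2"):
    im,c=L(n); b,g,rr=[im[...,i].astype(int) for i in range(3)]
    red=(rr>150)&(g<70)&(b<70); red[:240]=0
    k=sorted([x for x,s in blobs(red,15) if x[0]>230],key=lambda p:p[0]); 
    roi=np.zeros(red.shape,bool); roi[175:222,220:480]=1
    w=(im.min(2)>175)&roi
    F=sorted([(x,s) for x,s in blobs(w,150,3000)],key=lambda t:t[0][0])
    print(n,"knobs",[list(x) for x in k],"feet",[(list(x),list(s)) for x,s in F]); D[n]=(c,k,F)
    gp=(abs(b-g)<12)&(abs(g-rr)<14)&(g>105)&(g<150); gp[:165]=0
    bb=max(blobs(gp,500),key=lambda t:t[1][4]); print("plate",bb[1])
c1,k1,F1=D["r1"];c2,k2,F2=D["r2"]
for a,b in zip(k1,k2):
    o1=rays(c1,a,1);o2=rays(c2,b,1); print("knob",tri([(o1[0],o1[1][0]),(o2[0],o2[1][0])]).round(1))
if len(F1)==len(F2):
  for a,b in zip(F1,F2):
    o1=rays(c1,a[0],1);o2=rays(c2,b[0],1); print("foot",tri([(o1[0],o1[1][0]),(o2[0],o2[1][0])]).round(1))
E
python3 m.py
python3 - <<'E'
import sys
sys.argv=['x']
from h import *
a=[cv2.imread("pics/r1.png")[165:300,230:500],cv2.imread("pics/r2.png")[165:300,190:460]]
cv2.imwrite("pics/z.png",np.vstack([cv2.resize(x,None,fx=2.2,fy=2.2,interpolation=cv2.INTER_CUBIC) for x in a]))
E
```

```text
r1 knobs [[np.float64(343.5), np.float64(283.7)], [np.float64(399.7), np.float64(278.1)]] feet [([np.float64(336.2), np.float64(207.1)], [np.int32(317), np.int32(200), np.int32(40), np.int32(14), np.int32(320)]), ([np.float64(394.2), np.float64(201.4)], [np.int32(377), np.int32(194), np.int32(37), np.int32(18), np.int32(303)]), ([np.float64(448.5), np.float64(195.8)], [np.int32(433), np.int32(189), np.int32(33), np.int32(17), np.int32(261)])]
plate [ 150  288  345   27 4806]
r2 knobs [[np.float64(267.9), np.float64(283.6)], [np.float64(324.9), np.float64(279.7)], [np.float64(382.8), np.float64(267.6)]] feet [([np.float64(256.7), np.float64(207.2)], [np.int32(239), np.int32(202), np.int32(37), np.int32(15), np.int32(292)]), ([np.float64(275.6), np.float64(180.5)], [np.int32(220), np.int32(175), np.int32(162), np.int32(18), np.int32(1509)]), ([np.float64(315.2), np.float64(201.0)], [np.int32(295), np.int32(196), np.int32(41), np.int32(11), np.int32(305)]), ([np.float64(377.0), np.float64(194.8)], [np.int32(359), np.int32(188), np.int32(37), np.int32(13), np.int32(289)]), ([np.float64(426.1), np.float64(196.8)], [np.int32(420), np.int32(175), np.int32(14), np.int32(47), np.int32(594)])]
plate [ 149  288  349   27 4759]
knob [578.9 177.5  57.2]
knob [573.9 266.2  55.3]
```

View pics/z.png

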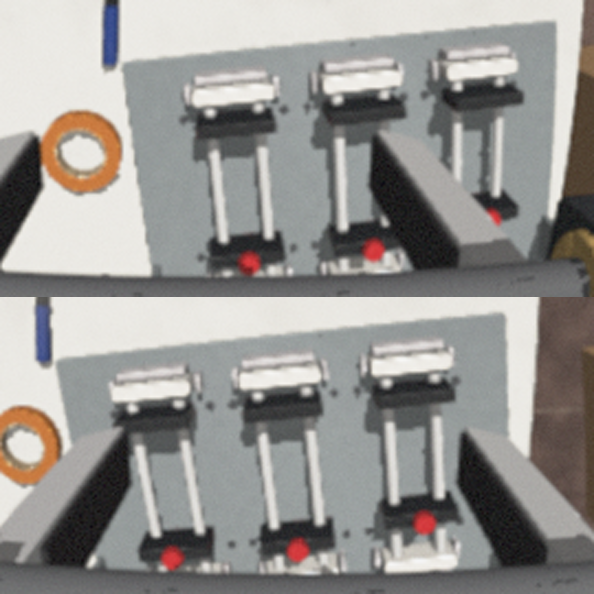

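The zoom shows the front plate corners clearly and all jaws near the back. I'll measure the rack corners and feet.

```bash
cat > m2.py <<'E'
from h import *
import pickle
c1,c2=[pickle.load(open(f"pics/{n}.pkl","rb")) for n in("r1","r2")]
def T(a,b):
    o1=rays(c1,a,1);o2=rays(c2,b,1); return tri([(o1[0],o1[1][0]),(o2[0],o2[1][0])])
for n,a,b,z in [("cornerR",(286.8,193.2),(216.4,192.7),6),("cornerL",(482.7,175),(419.1,172.3),6),
 ("footR",(336.2,207.1),(256.7,207.2),30),("footM",(394.2,201.4),(315.2,201),30),("footL",(448.5,195.8),(377,194.8),30),
 ("fjR c",(336.8,220.5),(260,221),49),("knobR",(343.5,283.7),(267.9,283.6),54),("knobM",(399.7,278.1),(324.9,279.7),54),("knobL",(455.4,264.5),(382.8,267.6),54)]:
    print(n,T(a,b).round(1),plane(c1,a,z,1)[0,:2].round(1),plane(c2,b,z,1)[0,:2].round(1))
s=r.read_camera("scene");cs=r.get_calibration("scene")
hsv=cv2.cvtColor(s,cv2.COLOR_BGR2HSV);m=((hsv[...,0]<8)|(hsv[...,0]>172))&(hsv[...,1]>150)&(hsv[...,2]>120)
n,_,st,ce=cv2.connectedComponentsWithStats(m.astype(np.uint8))
for i in range(1,n):
    if st[i,4]>8 and 170<ce[i][0]<330: print(ce[i].round(1),st[i,4],plane(cs,ce[i],54)[0].round(1))
E
python3 m2.py
```

```text
cornerR [445.6  91.3   1.9] [445.1  91.8] [444.2  92.9]
cornerL [418.9 419.7   5. ] [419.1 419.2] [418.4 419.4]
footR [460.  167.5  41.2] [462.6 168. ] [463.4 164.9]
footM [453.7 254.6  37.5] [455.6 256.4] [455.6 254.3]
footL [449.6 348.   24.5] [448.5 345.6] [448.1 347. ]
fjR c [484.2 168.7  31.2] [477.6 167.9] [479.5 172.6]
knobR [578.9 177.5  57.2] [579.8 177.7] [581.6 176.7]
knobM [573.9 266.2  55.3] [574.3 266.6] [575.  266.2]
knobL [548.9 352.2  70.2] [557.  360.2] [557.3 355.5]
[313.5 228.6] 22 [477.2 -41.8  54. ]
[218.2 241. ] 10 [574.7 268.2  54. ]
[194.5 255. ] 12 [556.9 356.6  54. ]
```

```bash
cat >> h.py <<'E'
YAW=4.5; O=np.array([535.,264.,0]); RK=R.from_euler('z',YAW,degrees=True)
W=lambda x,y,z: O+RK.apply([x,y,z])
RT=rot(40,180+YAW)
def rackpos():
    s=r.state(); return (RK.inv().apply(s["tool_pos"]-O)).round(1)
E
python3 - <<'E'
from h import *
t=W(29+3,90,36); Z=RT.apply([0,0,1])
print(t,t-100*Z); delta(t-100*Z,RT)
s=r.state();delta(t,RT,t-100*Z,RT)
E
```

```text
[559.84003606 356.2332511   36.        ] [495.75942506 351.18999764 112.60444431]
shift [-0.406   0.4296  0.9342] turn [-0.0115 -0.2219 -0.0307]
shift [-0.   0.   0.5] turn [0. 0. 0.]
```

```bash
python3 -m inch '-0.4 0.43 0.5 -0.012 -0.22 -0.031 -0.5; -0.4 0.43 0.5 -0.012 -0.22 -0.031 -0.5; -0.4 0.43 0.5 -0.012 -0.22 -0.031 -0.5; -0.4 0.43 0.5 -0.012 -0.22 -0.031 -0.5; -0.4 0.43 0.5 -0.012 -0.22 -0.031 -0.5; -0.4 0.43 0.93 -0.012 -0.222 -0.031 -0.5; -0.4 0.43 0.93 -0.012 -0.222 -0.031 -0.5; -0.4 0.43 0.93 -0.012 -0.222 -0.031 -0.5; -0.4 0.43 0.93 -0.012 -0.222 -0.031 -0.5'
python3 snap.py r3
python3 - <<'E'
from h import *
print(r.state()["joint_positions"].round(2),rackpos())
t=W(29+3,90,36); delta(t,RT)
E
```

```text
time: 5.1
tool_pos: [494.0, 352.9, 114.2]
ee_rot: [0.341, -0.038, 0.939, 0.015]
wrist_force: [0.9, 0.5, 0.2]
width: 0.753
gripper_force: 0.0
[-0.32  0.45 -0.72  2.18  1.54  0.78 -0.55] [-33.3  92.2 115.4]
shift [ 0.0054 -0.0129  0.5141] turn [0.0012 0.0003 0.0002]
```

View pics/r3.png

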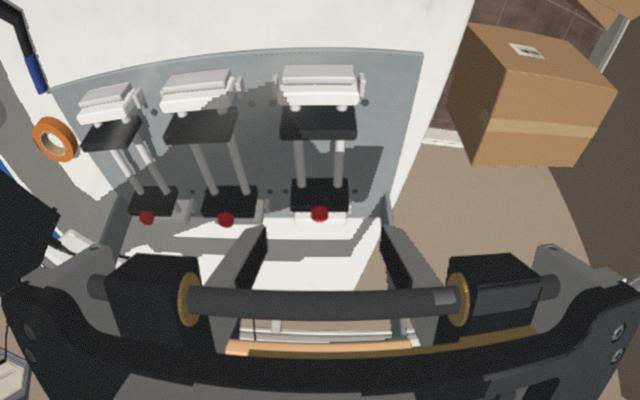

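The wrist view shows the left vice centred between the fingers: fixed jaw at (318,122), sliding jaw at (320,196), knob at (319,213) and fingertips at about (260,235) and (385,235).

```bash
python3 - <<'E'
from h import *
import pickle
c=pickle.load(open("pics/r3.pkl","rb"));c2=pickle.load(open("pics/r2.pkl","rb"));c1=pickle.load(open("pics/r1.pkl","rb"))
k={"L":((319.5,213.5),(382.8,267.6)),"M":((226,219.5),(324.9,279.7)),"R":((147.5,217.5),(267.9,283.6))}
loc=lambda p:RK.inv().apply(p-O).round(1)
for n,(a,b) in k.items():
    o1=rays(c,a,1);o2=rays(c2,b,1); print(n,loc(tri([(o1[0],o1[1][0]),(o2[0],o2[1][0])])),loc(plane(c,a,54,1)[0]))
# jaw plate corners of left vice, z=49 top face / fixed jaw, feet
for n,p,z in [("jaw black top L",(291,180),49),("top R",(348,180),49),("bot L",(292,207),49),("bot R",(349,207),49),("fj frontL",(280,108),49),("fj backR",(356,137),49),("foot",(318,75),34),("plate corner L",(423,53),6)]:
    print(n,loc(plane(c,p,z,1)[0]))
print(proj(c,[W(29-5,65,49),W(29-5,115,49),W(29+5,65,49),W(29+5,115,49)],1).round())
E
```

```text
L [30.7 89.7 51.3] [26.6 89.5 54. ]
M [41.5 -0.8 51.5] [37.8  0.8 54. ]
R [ 41.7 -91.2  50.8] [ 37.2 -87.2  54. ]
jaw black top L [-13.7  67.1  49. ]
top R [-13.8 112.3  49. ]
bot L [23.8 65.  49. ]
bot R [ 23.7 115.7  49. ]
fj frontL [-84.6  65.3  49. ]
fj backR [-59.7 114.9  49. ]
foot [-99.6  89.1  34. ]
plate corner L [-105.7  163.5    6. ]
[[292. 207.]
 [348. 207.]
 [293. 213.]
 [347. 213.]]
```

```bash
python3 -m inch '0 -0.008 0.2 0 0 0 -0.5; 0.005 -0.012 0.35 0 0 0 -0.5; 0.005 -0.012 0.45 0 0 0 -0.5; 0.005 -0.012 0.51 0 0 0 -0.5; 0.005 -0.012 0.51 0 0 0 -0.5; 0.005 -0.012 0.51 0 0 0 -0.5' 12
python3 -m inch '0 0 0 0 0 0 1; 0 0 0 0 0 0 1; 0 0 0 0 0 0 1; 0 0 0 0 0 0 1; 0 0 0 0 0 0 1; 0 0 0 0 0 0 1' 12
python3 - <<'E'
from h import *
print(rackpos(),r.state()["width"]*94); print("1 rack-x back in tool units per 100mm:",RT.inv().apply(RK.apply([-100,0,0]))/200)
E
```

```text
time: 5.75
tool_pos: [558.7, 356.7, 36.4]
ee_rot: [0.342, -0.038, 0.939, 0.016]
wrist_force: [-0.1, 0.9, 0.6]
width: 0.751
gripper_force: 0.0
time: 6.35
tool_pos: [558.8, 356.1, 35.3]
ee_rot: [0.342, -0.038, 0.939, 0.015]
wrist_force: [-2.6, -3.5, 6.7]
width: 0.532
gripper_force: 12.0
[30.9 90.  35.3] 50.02373640657361
1 rack-x back in tool units per 100mm: [ 3.83022222e-01 -5.82832464e-17 -3.21393805e-01]
```

```bash
python3 -m inch '0.04 0 -0.032 0 0 0 1; 0.08 0 -0.064 0 0 0 1; 0.115 0 -0.096 0 0 0 1; 0.153 0 -0.129 0 0 0 1; 0.19 0 -0.16 0 0 0 1; 0.214 0 -0.18 0 0 0 1; 0.226 0 -0.19 0 0 0 1;  0.237 0 -0.199 0 0 0 1; 0.237 0 -0.199 0 0 0 1'
python3 snap.py f1
python3 -c "
from h import *
print(rackpos(),r.state()['width']*94)"
```

```text
time: 7.25
tool_pos: [496.6, 351.3, 34.6]
ee_rot: [0.342, -0.038, 0.939, 0.015]
wrist_force: [-0.4, 0.1, 0.0]
width: 0.002
gripper_force: 0.0
[-31.3  90.   34.6] 0.8728455111332368
```

```bash
cat >> h.py <<'E'
def knobs(n=None,z=54):
    import pickle
    if n: im,c=cv2.imread(f"pics/{n}.png"),pickle.load(open(f"pics/{n}.pkl","rb"))
    else: c=r.get_calibration("wrist");im=r.read_camera("wrist")
    h=cv2.cvtColor(im,cv2.COLOR_BGR2HSV);m=((h[...,0]<8)|(h[...,0]>172))&(h[...,1]>150)&(h[...,2]>70)
    N,_,st,ce=cv2.connectedComponentsWithStats(m.astype(np.uint8))
    for i in range(1,N):
        if st[i,4]>20:
            p=RK.inv().apply(plane(c,ce[i],z,1)[0]-O)
            if abs(p[0])<110 and abs(p[1])<130: print("knob px",ce[i].round(),"rack",p.round(1))
E
python3 -c "
from h import *
knobs('r3');print();knobs('f1')"
```

```text
knob px [319. 213.] rack [25.7 89.2 54. ]
knob px [146. 217.] rack [ 36.7 -88.6  54. ]
knob px [225. 219.] rack [36.6  0.6 54. ]
```

View pics/f1.png

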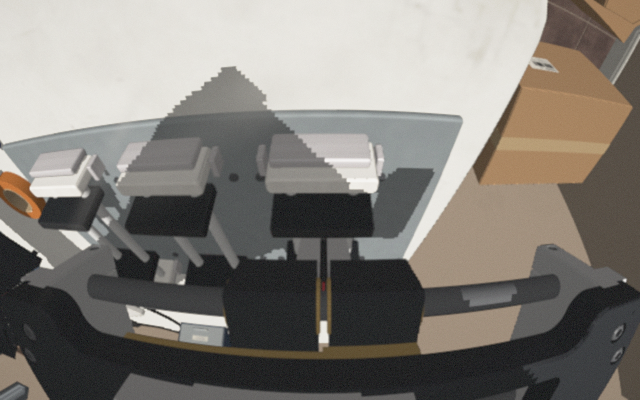

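The fingers are shut. The jaw slipped out and sits behind them, with the knob glinting red at (322,285). I'll back off and measure it.

```bash
python3 -m inch '0 0 -0.15 0 0 0 0.5; 0 0 -0.3 0 0 0 -0.5; 0 0 -0.4 0 0 0 -0.5; 0 0 -0.4 0 0 0 -0.5; 0 0 -0.4 0 0 0 -0.5' 12
python3 snap.py f2
python3 -c "
from h import *
knobs('f2');print(rackpos())"
```

```text
time: 7.8
tool_pos: [446.2, 346.9, 96.1]
ee_rot: [0.342, -0.038, 0.939, 0.015]
wrist_force: [0.7, -0.2, -0.2]
width: 0.393
gripper_force: 0.0
knob px [323. 246.] rack [ 6.  90.3 54. ]
knob px [162. 254.] rack [ 34.9 -87.7  54. ]
knob px [236. 255.] rack [29.8  2.1 54. ]
[-82.1  89.3  95.5]
```

```bash
python3 - <<'E'
from h import *
p=W(12,90,36);Z=RT.apply([0,0,1]); delta(p-70*Z,RT); delta(p,RT)
E
```

```text
shift [-0.1691  0.0026  0.1805] turn [ 0.0011 -0.      0.0004]
shift [-0.1691  0.0013  0.5305] turn [ 0.0011 -0.      0.0004]
```

```bash
python3 -m inch '-0.169 0.002 0.0 0 0 0 -0.5; -0.169 0.002 0.18 0 0 0 -0.5; -0.169 0.002 0.38 0 0 0 -0.5; -0.169 0.001 0.48 0 0 0 -0.5; -0.169 0.001 0.53 0 0 0 -0.5; -0.169 0.001 0.53 0 0 0 -0.5;-0.169 0.001 0.53 0 0 0 1;-0.169 0.001 0.53 0 0 0 1;-0.169 0.001 0.53 0 0 0 1;-0.169 0.001 0.53 0 0 0 1' 20
python3 -m inch '0 0 0 0 0 0 1; 0.01 0 -0.008 0 0 0 1; 0.02 0 -0.016 0 0 0 1'
python3 -c "
from h import *
print(rackpos(),r.state()['width']*94)"
python3 -m inch '0.01 0 -0.008 0 0 0 1; 0.015 0 -0.012 0 0 0 1'
python3 -c "
from h import *
print(rackpos(),r.state()['width']*94)"
```

```text
time: 8.85
tool_pos: [539.4, 354.6, 37.4]
ee_rot: [0.342, -0.038, 0.939, 0.015]
wrist_force: [-1.7, -4.2, 6.6]
width: 0.532
gripper_force: 20.0
time: 9.15
tool_pos: [537.5, 354.5, 38.9]
ee_rot: [0.345, -0.037, 0.938, 0.015]
wrist_force: [27.8, 2.3, 3.3]
width: 0.527
gripper_force: 20.0
[ 9.5 90.  38.9] 49.49444473085951
time: 9.35
tool_pos: [534.7, 354.2, 39.6]
ee_rot: [0.346, -0.037, 0.938, 0.015]
wrist_force: [26.3, 1.6, 3.2]
width: 0.527
gripper_force: 20.0
[ 6.8 89.9 39.6] 49.558557851191956
```

The left vice jams: it resists with 27 N at a value of about 0.046. Running it back.

```bash
python3 -m inch '-0.03 0 0.025 0 0 0 1; -0.07 0 0.058 0 0 0 1; -0.11 0 0.092 0 0 0 1; -0.15 0 0.126 0 0 0 1; -0.19 0 0.16 0 0 0 1; -0.21 0 0.177 0 0 0 1; -0.222 0 0.186 0 0 0 1; -0.222 0 0.186 0 0 0 1' 14
python3 -c "
from h import *
print(rackpos(),r.state()['width']*94)"
python3 -m inch '-0.01 0 0.008 0 0 0 1; -0.02 0 0.016 0 0 0 1; -0.02 0 0.016 0 0 0 1'
python3 -c "
from h import *
print(rackpos(),r.state()['width']*94)"
```

```text
time: 10.15
tool_pos: [587.4, 358.6, 35.6]
ee_rot: [0.341, -0.039, 0.939, 0.015]
wrist_force: [-8.1, -7.0, 3.0]
width: 0.53
gripper_force: 14.0
[59.6 90.2 35.6] 49.80109869270781
time: 10.45
tool_pos: [591.8, 359.0, 35.3]
ee_rot: [0.34, -0.039, 0.939, 0.015]
wrist_force: [-13.9, -7.7, 4.7]
width: 0.531
gripper_force: 14.0
[64.1 90.3 35.3] 49.87947362019236
```

```bash
python3 -m inch '0.01 0 -0.008 0 0 0 -0.5; 0.01 0 -0.008 0 0 0 -0.5; 0.01 0 -0.008 0 0 0 -0.5; 0.01 0 -0.15 0 0 0 -0.5; 0.01 0 -0.35 0 0 0 -0.5; 0.05 0 -0.6 0 0 0 -0.5; 0.05 0 -0.6 0 0 0 -0.5; 0.05 0 -0.6 0 0 0 -0.5'
python3 snap.py f3
python3 - <<'E'
from h import *
knobs('f3');knobs('f3',51.5);print(rackpos())
p=W(43,0,36); delta(p,RT)
E
```

```text
time: 11.25
tool_pos: [508.9, 352.8, 123.3]
ee_rot: [0.343, -0.039, 0.939, 0.016]
wrist_force: [0.6, 0.2, -1.2]
width: 0.751
gripper_force: 0.0
knob px [224. 202.] rack [37.4  0.3 54. ]
knob px [143. 202.] rack [ 38.3 -89.9  54. ]
knob px [322. 212.] rack [54.1 90.6 54. ]
knob px [224. 202.] rack [40.9 -1.1 51.5]
knob px [143. 202.] rack [ 41.8 -92.7  51.5]
knob px [322. 212.] rack [57.9 90.6 51.5]
[-18.7  90.1 122.3]
shift [ 0.042  -0.4526  0.5269] turn [0.0014 0.0003 0.0004]
```

Left jaw is back (knob x≈57.9). Now the middle vice, with its jaw at about x=41.

```bash
python3 -m inch '0.04 -0.2 0 0 0 0 -0.5; 0.04 -0.4 0 0 0 0 -0.5; 0.04 -0.453 0 0 0 0 -0.5; 0.042 -0.453 0 0 0 0 -0.5; 0.042 -0.453 0.2 0 0 0 -0.5; 0.042 -0.453 0.38 0 0 0 -0.5; 0.042 -0.453 0.48 0 0 0 -0.5; 0.042 -0.453 0.525 0 0 0 -0.5; 0.042 -0.453 0.525 0 0 0 -0.5' 14
python3 -c "
from h import *
print(rackpos())"
python3 -m inch '0 0 0 0 0 0 1; 0 0 0 0 0 0 1; 0 0 0 0 0 0 1; 0 0 0 0 0 0 1; 0 0 0 0 0 0 1'
python3 -m inch '0.03 0 -0.025 0 0 0 1; 0.06 0 -0.05 0 0 0 1; 0.09 0 -0.075 0 0 0 1; 0.12 0 -0.1 0 0 0 1; 0.15 0 -0.126 0 0 0 1; 0.15 0 -0.126 0 0 0 1'
python3 -c "
from h import *
print(rackpos())"
```

```text
time: 12.2
tool_pos: [576.8, 267.9, 34.6]
ee_rot: [0.341, -0.038, 0.939, 0.015]
wrist_force: [0.1, 0.4, 0.4]
width: 0.749
gripper_force: 0.0
[42.   0.6 34.6]
time: 12.7
tool_pos: [577.3, 267.2, 36.9]
ee_rot: [0.342, -0.038, 0.939, 0.015]
wrist_force: [-2.3, -1.6, 7.8]
width: 0.527
gripper_force: 14.0
time: 13.3
tool_pos: [537.4, 263.6, 36.8]
ee_rot: [0.343, -0.038, 0.939, 0.015]
wrist_force: [-1.0, -3.7, 10.8]
width: 0.528
gripper_force: 14.0
[ 2.4 -0.6 36.8]
```

```bash
python3 -m inch '0.03 0 -0.025 0 0 0 1; 0.06 0 -0.05 0 0 0 1; 0.09 0 -0.075 0 0 0 1; 0.105 0 -0.088 0 0 0 1; 0.113 0 -0.094 0 0 0 1; 0.113 0 -0.094 0 0 0 1'
python3 -c "
from h import *
print(rackpos())"
python3 -m inch '0.008 0 -0.007 0 0 0 1; 0.014 0 -0.012 0 0 0 1; 0.014 0 -0.012 0 0 0 1'
python3 -c "
from h import *
print(rackpos())"
```

```text
time: 13.9
tool_pos: [508.6, 261.1, 36.8]
ee_rot: [0.343, -0.038, 0.939, 0.015]
wrist_force: [-1.8, -4.0, 13.2]
width: 0.527
gripper_force: 14.0
[-26.5  -0.8  36.8]
time: 14.2
tool_pos: [505.4, 260.8, 36.8]
ee_rot: [0.343, -0.038, 0.938, 0.015]
wrist_force: [3.4, -2.6, 8.0]
width: 0.53
gripper_force: 14.0
[-29.7  -0.9  36.8]
```

```bash
python3 -m inch '0.008 0 -0.007 0 0 0 1; 0.016 0 -0.013 0 0 0 1; 0.016 0 -0.013 0 0 0 1'
python3 -c "
from h import *
print(rackpos())"
```

```text
time: 14.5
tool_pos: [503.0, 260.4, 37.6]
ee_rot: [0.344, -0.037, 0.938, 0.015]
wrist_force: [18.2, -1.3, 1.2]
width: 0.526
gripper_force: 14.0
[-32.2  -1.1  37.6]
```

```bash
python3 -m inch '-0.03 0 0.025 0 0 0 1; -0.08 0 0.067 0 0 0 1; -0.13 0 0.109 0 0 0 1; -0.18 0 0.151 0 0 0 1; -0.23 0 0.193 0 0 0 1; -0.28 0 0.235 0 0 0 1; -0.32 0 0.268 0 0 0 1; -0.345 0 0.289 0 0 0 1; -0.36 0 0.302 0 0 0 1; -0.36 0 0.302 0 0 0 1'
python3 -c "
from h import *
print(rackpos())"
python3 -m inch '-0.01 0 0.008 0 0 0 1; -0.02 0 0.017 0 0 0 1; -0.02 0 0.017 0 0 0 1'
python3 -c "
from h import *
print(rackpos())"
```

```text
time: 15.5
tool_pos: [593.8, 268.7, 35.8]
ee_rot: [0.341, -0.039, 0.939, 0.015]
wrist_force: [-0.7, -0.6, 2.9]
width: 0.529
gripper_force: 14.0
[59.   0.1 35.8]
time: 15.8
tool_pos: [597.6, 269.1, 34.9]
ee_rot: [0.34, -0.039, 0.939, 0.015]
wrist_force: [-12.9, -4.1, 6.8]
width: 0.533
gripper_force: 14.0
[62.8  0.2 34.9]
```

```bash
python3 -m inch '0.01 0 -0.008 0 0 0 -0.5; 0.01 0 -0.008 0 0 0 -0.5; 0.01 0 -0.008 0 0 0 -0.5; 0.01 0 -0.15 0 0 0 -0.5; 0.01 0 -0.35 0 0 0 -0.5; 0.05 0 -0.6 0 0 0 -0.5; 0.05 0 -0.6 0 0 0 -0.5; 0.05 0 -0.6 0 0 0 -0.5'
python3 snap.py f4
python3 - <<'E'
from h import *
knobs('f4',51.5);print(rackpos())
p=W(44,-90.5,36); delta(p,RT)
E
```

```text
time: 16.6
tool_pos: [515.4, 262.2, 122.7]
ee_rot: [0.343, -0.039, 0.938, 0.015]
wrist_force: [1.3, -0.6, -0.5]
width: 0.747
gripper_force: 0.0
knob px [225. 202.] rack [ 39.9 -90.9  51.5]
knob px [323. 213.] rack [58.   0.7 51.5]
knob px [415. 213.] rack [57.3 91.  51.5]
[-19.4  -0.6 121.6]
shift [ 0.0332 -0.4515  0.5298] turn [0.0013 0.0003 0.0005]
```

Middle and left are both back at x≈58. Now the right one (x≈40).

```bash
python3 -m inch '0.036 -0.2 0 0 0 0 -0.5; 0.036 -0.4 0 0 0 0 -0.5; 0.036 -0.452 0 0 0 0 -0.5; 0.036 -0.452 0 0 0 0 -0.5; 0.036 -0.452 0.2 0 0 0 -0.5; 0.036 -0.452 0.38 0 0 0 -0.5; 0.036 -0.452 0.48 0 0 0 -0.5; 0.036 -0.452 0.525 0 0 0 -0.5; 0.036 -0.452 0.525 0 0 0 -0.5' 14
python3 -c "
from h import *
print(rackpos())"
python3 -m inch '0 0 0 0 0 0 1; 0 0 0 0 0 0 1; 0 0 0 0 0 0 1; 0 0 0 0 0 0 1; 0 0 0 0 0 0 1'
python3 -m inch '0.03 0 -0.025 0 0 0 1; 0.07 0 -0.059 0 0 0 1; 0.11 0 -0.092 0 0 0 1; 0.15 0 -0.126 0 0 0 1; 0.19 0 -0.16 0 0 0 1; 0.23 0 -0.193 0 0 0 1; 0.25 0 -0.21 0 0 0 1; 0.263 0 -0.221 0 0 0 1; 0.263 0 -0.221 0 0 0 1'
python3 -c "
from h import *
print(rackpos())"
```

```text
time: 17.55
tool_pos: [584.1, 177.7, 34.4]
ee_rot: [0.34, -0.038, 0.939, 0.015]
wrist_force: [0.2, 0.1, -0.3]
width: 0.747
gripper_force: 0.0
[ 42.2 -89.9  34.4]
time: 18.05
tool_pos: [584.7, 177.2, 37.0]
ee_rot: [0.342, -0.038, 0.939, 0.015]
wrist_force: [-1.4, -0.2, 7.0]
width: 0.53
gripper_force: 14.0
time: 18.95
tool_pos: [515.6, 171.2, 36.8]
ee_rot: [0.343, -0.039, 0.939, 0.015]
wrist_force: [-1.0, -2.2, 11.7]
width: 0.529
gripper_force: 14.0
[-26.7 -91.   36.8]
```

```bash
python3 -m inch '0.01 0 -0.008 0 0 0 1; 0.02 0 -0.017 0 0 0 1; 0.03 0 -0.025 0 0 0 1; 0.03 0 -0.025 0 0 0 1'
python3 -c "
from h import *
print(rackpos())"
```

```text
time: 19.35
tool_pos: [510.4, 170.6, 38.1]
ee_rot: [0.345, -0.038, 0.938, 0.015]
wrist_force: [18.2, -0.4, 2.6]
width: 0.526
gripper_force: 14.0
[-31.8 -91.2  38.1]
```

Right is fully forward too. Running it back.

```bash
python3 -m inch '-0.03 0 0.025 0 0 0 1; -0.08 0 0.067 0 0 0 1; -0.13 0 0.109 0 0 0 1; -0.18 0 0.151 0 0 0 1; -0.23 0 0.193 0 0 0 1; -0.28 0 0.235 0 0 0 1; -0.32 0 0.268 0 0 0 1; -0.345 0 0.289 0 0 0 1; -0.36 0 0.302 0 0 0 1; -0.36 0 0.302 0 0 0 1'
python3 -m inch '-0.01 0 0.008 0 0 0 1; -0.02 0 0.017 0 0 0 1; -0.02 0 0.017 0 0 0 1'
python3 -c "
from h import *
print(rackpos())"
python3 -m inch '0.01 0 -0.008 0 0 0 -0.5; 0.01 0 -0.008 0 0 0 -0.5; 0.01 0 -0.008 0 0 0 -0.5; 0.01 0 -0.15 0 0 0 -0.5; 0.01 0 -0.35 0 0 0 -0.5; 0.05 0 -0.6 0 0 0 -0.5; 0.05 0 -0.6 0 0 0 -0.5; 0.05 0 -0.6 0 0 0 -0.5'
python3 snap.py f5
python3 - <<'E'
from h import *
knobs('f5',51.5);print(rackpos())
p=W(0,90,200); delta(p,rot(0,180+YAW))
E
```

```text
time: 20.35
tool_pos: [601.5, 178.4, 35.7]
ee_rot: [0.341, -0.038, 0.939, 0.015]
wrist_force: [1.4, -1.7, -0.9]
width: 0.528
gripper_force: 14.0
time: 20.65
tool_pos: [605.3, 178.7, 34.9]
ee_rot: [0.34, -0.039, 0.939, 0.015]
wrist_force: [-12.6, -3.5, 6.3]
width: 0.529
gripper_force: 14.0
[ 63.4 -90.5  34.9]
time: 21.45
tool_pos: [522.9, 172.0, 123.1]
ee_rot: [0.343, -0.039, 0.938, 0.015]
wrist_force: [0.5, 0.5, -1.4]
width: 0.746
gripper_force: 0.0
knob px [493. 211.] rack [57.5 91.1 51.5]
knob px [323. 213.] rack [ 58.3 -90.   51.5]
knob px [415. 212.] rack [57.7  0.9 51.5]
[-19.  -90.9 122. ]
shift [-0.3258  0.9047 -0.2334] turn [0.0011 0.2226 0.001 ]
```

All three jaws are back at x≈58, so the left vice is the bad one. Next I'll grasp its rods at mid-length, with the tool tilted 15° away from the shelf.

```bash
python3 - <<'E'
from h import *
RG=rot(15,180+YAW)
print("world up in tool units/100mm",RG.inv().apply([0,0,.5]),"forward(-x)",RG.inv().apply(RK.apply([-.5,0,0])))
delta(W(-10,90,122),RG)
a=[cv2.imread("pics/t1.png"),cv2.imread("pics/t2.png")]
cv2.imwrite("pics/t12.png",np.vstack([a[0][:300],a[1][:300]]))
E
```

```text
world up in tool units/100mm [-1.29409523e-01 -1.73472348e-18 -4.82962913e-01] forward(-x) [ 4.82962913e-01 -5.65205050e-17 -1.29409523e-01]
shift [-0.0364  0.9041  0.0328] turn [0.0012 0.1393 0.0009]
```

View pics/t12.png

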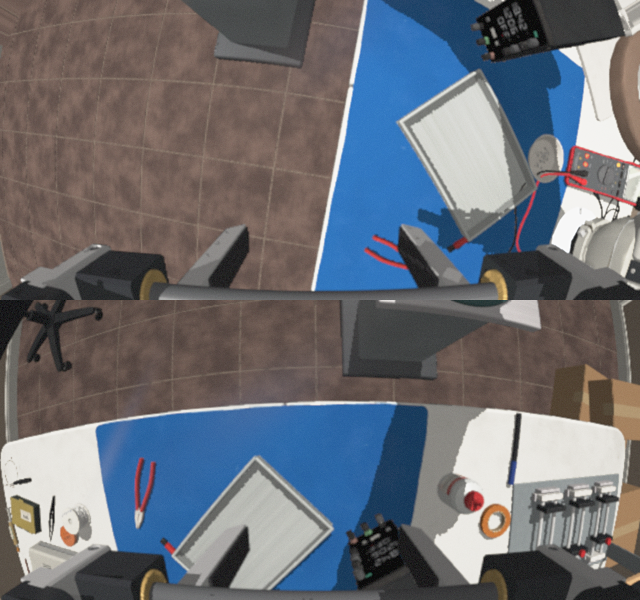

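Tray rim corners in the upper view (t1) are (398,122), (480,71), (538,190) and (468,244). In the lower view (t2) the matching first two are (257,157) and (333,229).

```bash
python3 -m inch '0 0.2 0 0 0.05 0 -0.5; -0.036 0.4 0 0 0.139 0 -0.5; -0.036 0.6 0 0 0.139 0 -0.5; -0.036 0.8 0.03 0 0.139 0 -0.5; -0.036 0.904 0.03 0 0.139 0 -0.5; -0.036 0.904 0.03 0 0.139 0 -0.5; -0.036 0.904 0.03 0 0.139 0 -0.5'
python3 - <<'E'
from h import *
import pickle
c1,c2=[pickle.load(open(f"pics/{n}.pkl","rb")) for n in("t1","t2")]
P=plane(c1,[(398,122),(480,71),(538,190),(468,244)],28,1);print(P.round(1),P.mean(0).round(1))
for a,b in [((398,122),(257,157)),((480,71),(333,229))]:
    o1=rays(c1,a,1);o2=rays(c2,b,1);print(tri([(o1[0],o1[1][0]),(o2[0],o2[1][0])]).round(1),plane(c2,b,28,1).round(1))
for i in range(4):
    d=P[(i+1)%4]-P[i];print(np.linalg.norm(d).round(),np.degrees(np.arctan2(d[1],d[0])).round(1))
print(rackpos());delta(W(0,90,12),rot(15,180+YAW))
E
```

```text
time: 22.2
tool_pos: [518.7, 355.0, 120.4]
ee_rot: [0.127, -0.039, 0.991, 0.007]
wrist_force: [0.4, -0.3, -1.0]
width: 0.748
gripper_force: 0.0
[[ 393.3 -352.8   28. ]
 [ 511.3 -240.3   28. ]
 [ 678.3 -403.3   28. ]
 [ 560.4 -520.5   28. ]] [ 535.8 -379.2   28. ]
[ 398.1 -352.     9.5] [[ 396.8 -348.2   28. ]]
[ 513.7 -237.5   20.6] [[ 509.8 -237.1   28. ]]
163.0 43.6
233.0 -44.3
166.0 -135.2
237.0 134.9
[ -9.1  92.  120.4]
shift [ 0.0928 -0.0128  0.5357] turn [ 0.0016 -0.0021 -0.    ]
```

```bash
python3 -m inch '0.093 -0.012 0.15 0 -0.002 0 -0.5; 0.093 -0.012 0.3 0 -0.002 0 -0.5; 0.093 -0.012 0.42 0 -0.002 0 -0.5; 0.093 -0.012 0.5 0 -0.002 0 -0.5; 0.093 -0.012 0.535 0 -0.002 0 -0.5; 0.093 -0.012 0.535 0 -0.002 0 -0.5' 40
python3 -c "
from h import *
print(rackpos())"
python3 -m inch '0 0 0 0 0 0 1; 0 0 0 0 0 0 1; 0 0 0 0 0 0 1; 0 0 0 0 0 0 1; 0 0 0 0 0 0 1; 0 0 0 0 0 0 1'
python3 -c "
from h import *
print(rackpos(),r.state()['width']*94)"
```

```text
time: 22.8
tool_pos: [526.7, 351.2, 12.6]
ee_rot: [0.132, -0.041, 0.99, 0.006]
wrist_force: [-0.1, 0.2, -0.2]
width: 0.751
gripper_force: 0.0
[-1.5 87.5 12.6]
time: 23.4
tool_pos: [527.1, 351.8, 14.5]
ee_rot: [0.134, -0.041, 0.99, 0.007]
wrist_force: [-1.1, 0.5, 7.5]
width: 0.434
gripper_force: 40.0
[-1.  88.1 14.5] 40.82532249767109
```

```bash
python3 -m inch '-0.006 0 -0.024 0 0 0 1; -0.015 0 -0.055 0 0 0 1; -0.03 0 -0.11 0 0 0 1; -0.045 0 -0.165 0 0 0 1; -0.06 0 -0.22 0 0 0 1; -0.06 0 -0.22 0 0 0 1'
python3 -m inch '0.06 0 -0.016 0 0 0 1; 0.14 0 -0.037 0 0 0 1; 0.22 0 -0.059 0 0 0 1; 0.3 0 -0.08 0 0 0 1; 0.38 0 -0.102 0 0 0 1; 0.44 0 -0.118 0 0 0 1; 0.48 0 -0.13 0 0 0 1; 0.48 0 -0.13 0 0 0 1'
python3 snap.py g1
python3 - <<'E'
from h import *
s=r.state();print(rackpos(),s['width']*94,s["joint_positions"].round(2))
delta(W(-105,90,220),rot(15,180+YAW))
E
```

```text
time: 24.0
tool_pos: [527.5, 351.8, 61.5]
ee_rot: [0.134, -0.041, 0.99, 0.007]
wrist_force: [0.4, 0.3, -3.5]
width: 0.431
gripper_force: 40.0
time: 24.8
tool_pos: [426.6, 343.1, 59.0]
ee_rot: [0.133, -0.041, 0.99, 0.006]
wrist_force: [0.1, -0.1, -2.8]
width: 0.434
gripper_force: 40.0
[-101.    87.3   59.1] 40.7811987719111 [-0.31  0.46 -0.64  2.08  0.83  0.64  0.12]
shift [-0.1935  0.0151 -0.7811] turn [0.001  0.0019 0.0012]
```

View pics/g1.png

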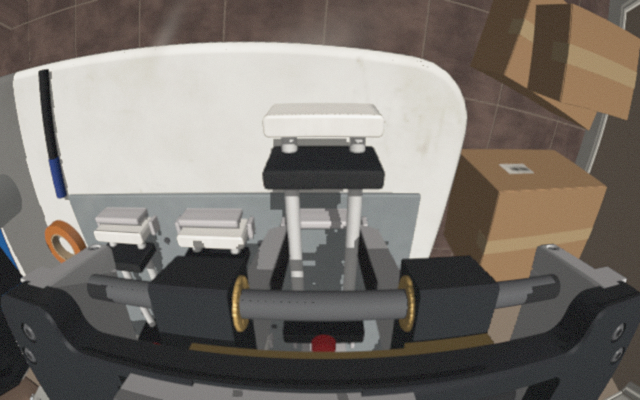

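The vice hangs level in the grip; the fixed jaw is at (323,165) and the knob at (323,345). Lifting it clear and starting towards the tray.

```bash
python3 -m inch '-0.03 0 -0.12 0 0 0 1; -0.075 0 -0.3 0 0 0 1; -0.12 0.01 -0.48 0 0 0 1; -0.16 0.015 -0.64 0 0 0 1; -0.193 0.015 -0.78 0 0 0 1; -0.193 0.015 -0.78 0 0 0 1'
python3 - <<'E'
from h import *
s=r.state();print(s['width']*94)
A=np.array([430,180,220.]);RA=rot(15,175);B=np.array([440,10,220.]);RB=rot(15,160);C=np.array([480,-180,220.]);RC=rot(15,147);D=np.array([536,-379,220.]);RD=rot(15,134.8)
delta(A,RA);delta(B,RB,A,RA);delta(C,RC,B,RB);delta(D,RD,C,RC)
E
```

```text
time: 25.45
tool_pos: [425.0, 346.5, 223.5]
ee_rot: [0.136, -0.04, 0.99, 0.008]
wrist_force: [0.7, 0.3, -3.4]
width: 0.436
gripper_force: 40.0
41.02928366185245
shift [ 0.0451 -0.8319  0.0011] turn [0.0157 0.0033 0.0515]
shift [-0.1197 -0.8424  0.0321] turn [ 0.0216 -0.      0.0805]
shift [-0.4954 -0.8243  0.1327] turn [0.0187 0.     0.0698]
shift [-0.7503 -0.682   0.201 ] turn [0.0175 0.     0.0655]
```

```bash
python3 -m inch '0.01 -0.1 0 0.003 0 0.01 1; 0.02 -0.25 0 0.006 0.001 0.02 1; 0.03 -0.42 0 0.009 0.002 0.03 1; 0.04 -0.6 0 0.012 0.003 0.04 1; 0.045 -0.75 0 0.016 0.003 0.051 1; 0.045 -0.83 0 0.016 0.003 0.051 1; 0.045 -0.83 0 0.016 0.003 0.051 1'
python3 -m inch '-0.02 -0.12 0.005 0.003 0 0.01 1; -0.04 -0.28 0.01 0.007 0 0.025 1; -0.06 -0.45 0.017 0.011 0 0.04 1; -0.08 -0.62 0.022 0.016 0 0.06 1; -0.11 -0.76 0.028 0.022 0 0.08 1; -0.12 -0.84 0.032 0.022 0 0.08 1; -0.12 -0.84 0.032 0.022 0 0.08 1'
python3 - <<'E'
from h import *
s=r.state();print(s['width']*94,s["joint_positions"].round(2))
C=np.array([480,-180,220.]);RC=rot(15,147);D=np.array([536,-379,220.]);RD=rot(15,134.8)
delta(C,RC);delta(D,RD,C,RC)
E
```

```text
time: 26.15
tool_pos: [428.7, 176.6, 216.3]
ee_rot: [0.128, 0.044, 0.991, -0.009]
wrist_force: [1.0, 0.3, -3.8]
width: 0.434
gripper_force: 40.0
time: 26.85
tool_pos: [438.9, 8.2, 217.1]
ee_rot: [0.127, 0.171, 0.977, -0.026]
wrist_force: [-0.1, -0.2, -3.1]
width: 0.436
gripper_force: 40.0
40.99639592226545 [ 0.35 -0.07 -0.52  2.19  0.14  0.79  0.96]
shift [-0.4995 -0.8145  0.1236] turn [ 0.0164 -0.0006  0.0706]
shift [-0.7503 -0.682   0.201 ] turn [0.0175 0.     0.0655]
```

```bash
python3 -m inch '-0.06 -0.1 0.015 0.003 0 0.01 1; -0.15 -0.25 0.037 0.006 0 0.025 1; -0.25 -0.41 0.062 0.01 0 0.04 1; -0.35 -0.57 0.087 0.013 0 0.055 1; -0.44 -0.72 0.11 0.016 0 0.07 1; -0.5 -0.815 0.122 0.016 0 0.07 1; -0.5 -0.815 0.122 0.016 0 0.07 1'
python3 -m inch '-0.09 -0.08 0.024 0.003 0 0.01 1; -0.22 -0.2 0.06 0.006 0 0.025 1; -0.37 -0.33 0.1 0.01 0 0.04 1; -0.52 -0.47 0.14 0.014 0 0.055 1; -0.66 -0.6 0.177 0.018 0 0.065 1; -0.75 -0.68 0.2 0.018 0 0.065 1; -0.75 -0.68 0.2 0.018 0 0.065 1'
python3 snap.py p1
python3 - <<'E'
from h import *
s=r.state();print(s['width']*94,s["joint_positions"].round(2))
RD=rot(15,134.8);delta([536,-379,60],RD);delta([536,-379,14],RD,np.array([536,-379,60]),RD)
E
```

```text
time: 27.55
tool_pos: [480.8, -181.0, 220.3]
ee_rot: [0.124, 0.281, 0.951, -0.036]
wrist_force: [-0.2, 1.6, -3.3]
width: 0.432
gripper_force: 40.0
time: 28.25
tool_pos: [537.7, -379.2, 219.6]
ee_rot: [0.119, 0.38, 0.916, -0.05]
wrist_force: [-1.3, -0.3, -3.7]
width: 0.436
gripper_force: 40.0
40.52639162157943 [ 0.68  0.33 -0.18  1.74  0.17  0.84  1.2 ]
shift [ 0.2041 -0.0115  0.7719] turn [-0.     -0.0008  0.0015]
shift [0.0595 0.     0.2222] turn [0. 0. 0.]
```

View pics/p1.png

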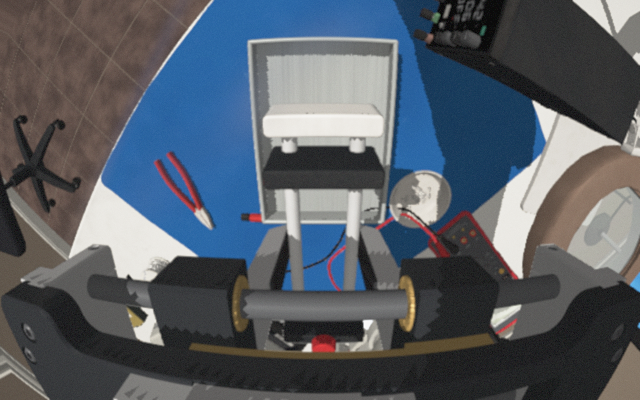

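The vice is aligned with the tray, whose rim corners are at (248,42), (396,39), (391,219) and (262,222). Descending to a hover above it.

```bash
python3 -m inch '0.04 0 0.16 0 0 0 1; 0.09 0 0.35 0 0 0 1; 0.14 -0.01 0.54 0 0 0 1; 0.18 -0.01 0.7 0 0 0 1; 0.204 -0.011 0.77 0 0 0 1; 0.204 -0.011 0.77 0 0 0 1; 0.204 -0.011 0.77 0 0 0 1'
python3 - <<'E'
from h import *
import pickle
c=pickle.load(open("pics/p1.pkl","rb"));P=plane(c,[(248,42),(396,39),(391,219),(262,222)],28,1);print(P.round(1),P.mean(0).round(1))
print(np.linalg.norm(np.diff(P,axis=0),axis=1).round())
delta([536,-379,12],rot(15,134.8))
E
```

```text
time: 29.0
tool_pos: [536.9, -378.4, 62.9]
ee_rot: [0.121, 0.378, 0.917, -0.05]
wrist_force: [0.4, 0.2, -2.7]
width: 0.434
gripper_force: 40.0
[[ 395.5 -352.6   28. ]
 [ 507.1 -236.6   28. ]
 [ 677.1 -389.6   28. ]
 [ 557.9 -515.8   28. ]] [ 534.4 -373.7   28. ]
[161. 229. 174.]
shift [ 0.067  -0.005   0.2457] turn [0.0003 0.     0.002 ]
```

```bash
python3 -m inch '0.015 -0.005 0.055 0 0 0 1; 0.03 -0.005 0.11 0 0 0 1; 0.043 -0.005 0.16 0 0 0 1; 0.053 -0.005 0.197 0 0 0 1; 0.06 -0.005 0.222 0 0 0 1; 0.063 -0.005 0.233 0 0 0 1; 0.065 -0.005 0.24 0 0 0 1; 0.065 -0.005 0.24 0 0 0 1'
python3 -m inch '0.001 0 0.005 0 0 0 1; 0.0025 0 0.0095 0 0 0 1; 0.0025 0 0.0095 0 0 0 1'
```

```text
time: 29.8
tool_pos: [535.0, -379.4, 13.2]
ee_rot: [0.12, 0.379, 0.916, -0.05]
wrist_force: [-14.0, 10.4, 26.8]
width: 0.428
gripper_force: 40.0
time: 30.1
tool_pos: [536.0, -380.3, 12.5]
ee_rot: [0.122, 0.378, 0.916, -0.051]
wrist_force: [-14.4, 7.7, 35.3]
width: 0.43
gripper_force: 40.0
```

```bash
python3 -m inch '-0.0025 0 -0.0095 0 0 0 1; -0.0025 0 -0.0095 0 0 0 1' 10
python3 -m inch '0 0 0 0 0 0 0; 0 0 0 0 0 0 -0.4; 0 0 0 0 0 0 -0.4; 0 0 0 0 0 0 -0.4; 0 0 0 0 0 0 -0.4'
python3 -m inch '-0.006 0 -0.024 0 0 0 -0.4; -0.03 0 -0.11 0 0 0 -0.4; -0.07 0 -0.26 0 0 0 -0.4; -0.13 0 -0.48 0 0 0 -0.4; -0.19 0 -0.72 0 0 0 -0.4; -0.19 0 -0.72 0 0 0 -0.4; -0.19 0 -0.72 0 0 0 -0.4'
python3 snap.py e1
python3 -c "
from h import *
cv2.imwrite('pics/es.png',r.read_camera('scene'))
a=cv2.imread('pics/e1.png');b=cv2.imread('pics/es.png')[150:330,140:460]
cv2.imwrite('pics/end.png',np.vstack([a[:270],cv2.resize(b,(587,330))[:, :587] if 0 else cv2.copyMakeBorder(cv2.resize(b,(586,330)),0,0,0,54,0)]))"
```

```text
time: 30.3
tool_pos: [535.4, -379.6, 12.4]
ee_rot: [0.12, 0.378, 0.916, -0.05]
wrist_force: [-0.7, -0.7, 3.3]
width: 0.444
gripper_force: 10.0
time: 30.8
tool_pos: [535.1, -379.3, 11.8]
ee_rot: [0.12, 0.378, 0.916, -0.05]
wrist_force: [0.1, 1.2, 0.3]
width: 0.698
gripper_force: 0.0
time: 31.5
tool_pos: [535.2, -379.3, 162.5]
ee_rot: [0.121, 0.378, 0.916, -0.05]
wrist_force: [-0.0, 0.7, -0.6]
width: 0.703
gripper_force: 0.0
```

View pics/end.png

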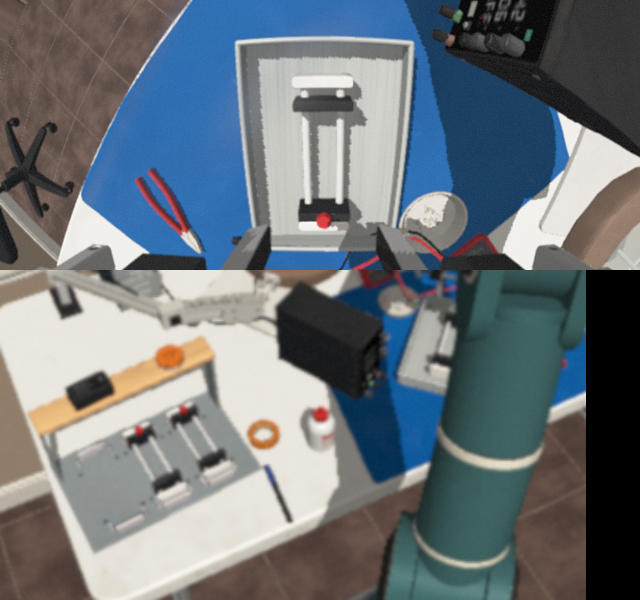

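The vice lies flat in the tray, near the middle: front foot at (323,81), knob at (323,220). In the scene view the two good vices sit in their bays with jaws back, and the bystanders are untouched. Handing in.

```bash
python3 -c "
from plant import r
print(r.close_job())"
```

```text
the job is handed in; nothing more can be done
None
```

I tested all three vices. The left one jammed part-way and now stands flat in the steel tray; the middle and right ones are in their bays with jaws fully back, and I handed the job in at about 31.5 s, with no verdict returned.

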